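Drip dish hollow side up on the spice carousel, then its jar

TASK

Take the small wooden drip dish that stands on edge in its rack and set it, foot down and hollow side up, fully home in the empty cup of the spice carousel. Then stand the loose glass spice jar upright in the dish's hollow. Set both down gently rather than dropping them, keep the jar upright throughout, and leave the other things on the table where they are; the carousel may turn.

Things in the scene. Friction and masses are not known exactly. Their poses are not given: they have to be found in the camera images.
- dish: Wooden drip dish, 45 g: round foot 42 mm across and 8 mm high under a round bowl 64 mm across and 14 mm high (8 to 22 mm above the foot's underside). Origin: centre of the foot's underside; z is the dish's axis, pointing out of the hollow. At the start it stands on edge in the rack, loose, z about level (leaning up to 0.2 rad), hollow facing the robot or the carousel's side.
- rack: Fixed dark wooden rack 70 mm (x) by 48 mm (y), 21 mm high; origin: centre of its underside. A 16 mm wide groove along y, open above and at the ends, holds the lowest 10 mm of the bowl: dish axis along the rack's x, hollow facing its -x, bowl's centre 43 mm above the table. At that height the bowl's left and right edges are free, 8 mm beyond the rack's ends.
- empty_cup (a point): Empty cup of the white plastic carousel: centre of its flat round floor, 47 mm above the table. The cup is 47 mm across inside, 6 mm deep; it tops a pedestal 56 mm across that stands 31 mm above the plate. When home, the dish's foot stands on this floor and the bowl's underside is 2 mm above the rim. Turns with the carousel.
- hub (a point): Carousel's centre, on its vertical turning axis, top of a low hub 32 mm across, 40 mm above the table. The round plate is 260 mm across, its top 22 mm above the table. Four cups lie 88 mm from the axis, a quarter turn apart: one empty, three each with a jar like the loose one fixed in it, 44 mm across, its cap's top 121 mm above the table.
- carousel (a joint): Turn of the carousel about its vertical axis, rad, growing counter-clockwise from above. It turns freely either way against a light friction of 0.12 N m.
- jar: The loose closed glass spice jar with a paper band and steel cap: 44 mm across, 74 mm tall, about 170 g, straight-sided up to 50 mm, cap 39 mm across. Stands on the table left of the carousel; origin at the centre of its underside, z up.
- teaspoon: Bystander: a steel teaspoon 140 mm long lying flat on the table, origin at mid length on its underside.
- ring: Bystander: a red silicone ring, 60 mm across and 8 mm thick, lying flat; origin at the centre of its underside.
- coaster: Bystander: a plain flat wooden coaster, 90 mm across and 10 mm thick; origin at the centre of its underside.
- mug: Bystander: a white mug 80 mm across and 90 mm tall, handle on its +y; origin at the centre of its underside.
- shaker: Bystander: a turned wooden salt shaker 40 mm across and 70 mm tall; origin at the centre of its underside.
- bowl: Bystander: a small blue bowl 110 mm across and 45 mm tall; origin at the centre of its underside.
- hollow (a point): Centre of the flat floor of the dish's hollow, 15 mm above the foot's underside along the dish's axis, thus also the centre of the bowl. The hollow is 55 mm across and 7 mm deep, its wall 4.5 mm thick; the loose jar goes here.

How it is judged (in metres and radians):
On the way:
1. the dish sits home in the empty cup, foot down and hollow up, with nothing standing in it (horizontal distance between dish and empty_cup below 0.006 m and z of dish in the frame of empty_cup between -0.003 and 0.003 m and angle between dish's own z axis and vertical below 0.08 rad and contact force between the fingers and dish below 0.1 N and horizontal distance between jar and dish above 0.08 m), for 0.2 s.
At the end, for the whole second after the job is handed in: The dish's foot is on the floor of the empty cup (centred within 6 mm, height within 3 mm), hollow up and level within 0.08 rad; the loose jar stands upright (within 0.08 rad) on the floor of the dish's hollow (centred within 9 mm, height within 3 mm); both at rest (horizontal distance between dish and empty_cup below 0.006 m and z of dish in the frame of empty_cup between -0.003 and 0.003 m and angle between each of dish, jar's own z axis and vertical below 0.08 rad and horizontal distance between jar and dish below 0.009 m and z of jar in the frame of dish between 0.012 and 0.018 m and linear speed of each of jar, dish below 0.02 m/s); the robot touches nothing.
It fails at once if the jar is tipped by more than 0.6 rad (angle between jar's own z axis and vertical above 0.6 rad).
It fails at once if the jar is dropped into the dish (faster than 0.5 m/s within 50 mm above its hollow) (horizontal distance between jar and dish below 0.03 m and z of jar in the frame of dish between 0 and 0.065 m and linear speed of jar above 0.5 m/s).
It fails at once if the dish is dropped into the cup (faster than 0.6 m/s within 60 mm above it) (horizontal distance between dish and empty_cup below 0.05 m and z of dish in the frame of empty_cup below 0.06 m and linear speed of dish above 0.6 m/s).
It fails at once if a bystander is shifted by more than 30 mm (distance of any of teaspoon, ring, coaster, mug, shaker, bowl from where it was at the start of the episode above 0.03 m).
It also fails if it takes over 58 s, if anything falls off the work surface, if the arm or the gripper's body presses on something with over 40 N, if the wrist force passes 120 N, or if a joint passes its speed limit or range.

ROBOT

A 6-joint arm with a two-finger parallel gripper is mounted at the origin on the work surface. World frame = base frame: x ahead of the robot, y to its left, z up, the work surface at z = 0. Lengths are in mm, angles in rad, forces in N, time in s.
With the tool pointing down it reaches from about 325 to 1000 mm from the base axis. Payload 5.1 kg.
Tool frame: the origin (TCP) lies midway between the tips of the shut fingers; the grasp point (between the pads) lies 19 mm behind it; z points along the fingers, y is the line along which they close (so a half turn about z gives the same grasp; the last joint's range is limited). The gripper opens to 85 mm and grips with 20 to 120 N. Pads are 22 mm wide; open, the fingers measure 114 mm over their backs; the gripper's body (76 mm by 85 mm) begins 54 mm behind the grasp point. The pads swing forward as they close: fully open they stand 13 mm farther back than shut.
Start: joints at [1.105, 0.124, 1.65, -0, 1.367, -0.083], TCP at [242.807, 602.934, 231.322] pointing down, gripper open.
Joint ranges: [-2.61, 2.61], [-1.02, 2.33], [0.03, 2.71], [-1.35, 4.49], [0.32, 2.68], [-2.91, 2.91]. Speed limits (rad/s): [2.57, 2.57, 3.14, 3.14, 3.14, 3.14].

INTERFACE

Orientations are given as [roll, pitch, yaw] about the fixed x, y, z axes, in that order (R = Rz(yaw) Ry(pitch) Rx(roll)).
In Python, from station import arm gives the robot as it stands.
- The arm moves only by the shell command python3 shift.py 'ROWS' [FORCE]. ROWS is a JSON list of rows, 1 to 10 of them, each an object with the fields sx, sy, sz (the shift in units of 25 mm), spin (a turn about the tool's z in units of 0.2 rad), aperture (the opening from 0.0 (shut) to 1.0 (fully open)); a field left out counts as zero (the opening has to be given); each row is the pose to reach, as a shift and turn from the pose commanded when the command began, along the tool's axes at that moment; what a row does not reach only later rows make up. A row lasts 1/8 s, in which the tool goes at most 62.5 mm and 0.188 rad, less where a joint would pass 70% of its speed; a pose out of reach is approached as far as the arm can. The fingers move at their own pace and stop on an object; FORCE is the grip in N (left out, the last holds). Time passes only in rows, so rows that do not move let the fingers close. It prints the time, the measured TCP pose, the force, the opening and the grip force at its end. Input that does not fit is refused with a message, and nothing moves.
- arm.sense(): the state, without advancing time (a new reading comes with each control period).
- arm.snapshot(name): name is "scene" or "top"; returns a dict with "color" (384x512x3 uint8, red, green, blue), "intrinsics" (3x3 intrinsics, pixels), "R" (3x3) and "t" (3): a world point X has camera coordinates R X + t. Camera axes: x right, y down, z forward; pixel columns grow to the right and rows downward; lengths in mm; the calibration is good to about 2 mm. A picture is of the moment at which its call begins. There is no depth.
- arm.hand_in(): hands the job in; it is judged then, once.
The state is a dict: "time_s": time; "q": joint angles; "qd": joint speeds; "effort": joint torques, N m; "tcp_pos": TCP position; "ee_rot": TCP orientation; "wrist_force": force on the tool from outside, world axes, zero at the start; "moment": the same for the moment, N m; "grip_width": opening from 0.0 (shut) to 1.0 (fully open); "grip_force": force on a finger pad.
Only numpy, scipy, OpenCV 4.12 (cv2) and the standard library are available. Lean on these libraries where they do the work, as an engineer would, in place of code of your own. Each camera call takes 0.05 s, during which the arm holds its last target. There are 200 camera calls.

## Working session

There is one attempt and no reset: what is moved stays moved. The work goes in short steps, Python scripts to look and compute and a shell command to move; the robot and the scene stay as the last step left them, time stands still between calls to the robot, and variables do not carry over. Pictures are saved under pics/ and viewed, at most 10 in all, crops included, and the job is handed in when it is done.

```bash
ls; mkdir -p pics
cat > h.py <<'E'
import numpy as np,cv2
from station import arm
def snap(n,f):
    s=arm.snapshot(n); cv2.imwrite(f'pics/{f}.png',cv2.cvtColor(s['color'],cv2.COLOR_RGB2BGR))
    np.savez(f'pics/{f}.npz',**s); return s
def load(f): return dict(np.load(f'pics/{f}.npz'))
def ray(s,u,v):
    d=np.linalg.inv(s['intrinsics'])@[u,v,1]; R=s['R']; return -R.T@s['t'], R.T@d/np.linalg.norm(d)
def plane(s,u,v,z):
    o,d=ray(s,u,v); return o+d*(z-o[2])/d[2]
def two(r1,r2):
    (a,d),(b,e)=r1,r2
    k=np.linalg.lstsq(np.c_[d,-e],b-a,rcond=None)[0]; p,q=a+k[0]*d,b+k[1]*e
    return (p+q)/2,np.linalg.norm(p-q)
def proj(s,X):
    p=s['intrinsics']@(s['R']@np.asarray(X,float)+s['t']); return p[:2]/p[2]
E
python3 - <<'E'
from h import *
np.set_printoptions(precision=2,suppress=True)
for n in('scene','top'):
    s=snap(n,n+'0'); print(n,-s['R'].T@s['t'],s['R'],s['intrinsics'])
    
print(arm.sense())
E
```

```text
pics
shift.py
station.py
scene [ 900.39 -253.3   732.67] [[ 0.73  0.69 -0.  ]
 [ 0.57 -0.61 -0.54]
 [-0.37  0.4  -0.84]] [[365.03   0.   259.31]
 [  0.   365.03 186.06]
 [  0.     0.     1.  ]]
top [416.66  72.89 965.82] [[-0.01 -1.    0.03]
 [-0.98  0.01 -0.18]
 [ 0.18 -0.03 -0.98]] [[390.68   0.   252.2 ]
 [  0.   390.68 194.26]
 [  0.     0.     1.  ]]
{'time_s': 0.1, 'q': array([ 1.11,  0.12,  1.65, -0.  ,  1.37, -0.08]), 'qd': array([ 0., -0., -0.,  0.,  0., -0.]), 'effort': array([  0.  , -42.49, -36.67,  -0.  ,   0.  ,  -0.  ]), 'tcp_pos': array([242.57, 602.47, 230.19]), 'ee_rot': array([-3.14, -0.  ,  2.76]), 'wrist_force': array([0.72, 0.19, 0.01]), 'moment': array([ 0.02, -0.  ,  0.04]), 'grip_force': 0.0, 'grip_width': 1.0036364697665496}
```

View pics/scene0.png

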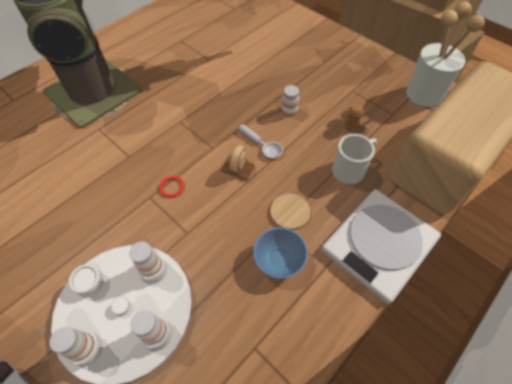

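View pics/top0.png

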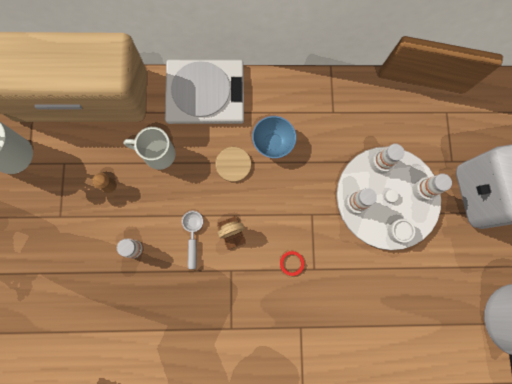

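The scene view shows the dish in its rack at about (238,158), the loose jar at (290,98), and the empty cup at (86,280). In the top view they are at (231,230), (130,248) and (402,231). Next come enlarged crops and rough rays.

Run:
```python
from h import *
np.set_printoptions(precision=1,suppress=True)
a,b=load('scene0'),load('top0')
for n,p,q in [('dish',(238,158),(231,230)),('jarcap',(291,90),(127,246)),('cup',(86,276),(402,231)),('hub',(119,303),(392,196)),('ring',(172,186),(292,264))]:
    print(n,*two(ray(a,*p),ray(b,*q)))
print('origin',proj(a,[0,0,0]),proj(b,[0,0,0]), 'tcp',proj(a,[243,603,231]),proj(b,[243,603,231]))
t=[]
for s,(u,v),w in [(a,(240,160),25),(b,(231,232),25),(a,(291,100),25),(b,(130,248),25),(a,(86,280),25),(b,(402,231),25)]:
    c=s['color'][v-w:v+w,u-w:u+w]; c=cv2.resize(c,None,fx=5.2,fy=5.2,interpolation=cv2.INTER_CUBIC)
    t.append(cv2.cvtColor(c,cv2.COLOR_RGB2BGR))
cv2.imwrite('pics/crops.png',np.vstack([np.hstack(t[0::2]),np.hstack(t[1::2])]))
```

```text
dish [501.2  93.5  44.1] 1.412049151393186
jarcap [465.  324.8  78.5] 1.2474129566363177
cup [ 493.6 -311.1   50.7] 1.9264726152726324
hub [ 579.3 -297.6   42.5] 0.9554160662979642
ring [420.8 -53.    1.9] 2.962586227584244
origin [92.8 91.4] [273.9 454.5] tcp [299.2 -41.9] [-67.  373.1]
```

View pics/crops.png

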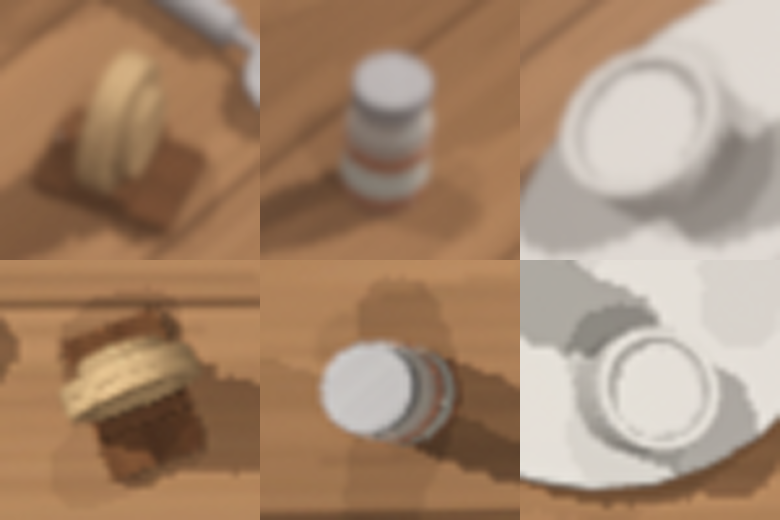

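The crops show the dish with the foot facing away from the robot (+x) and the hollow towards -x, slightly -y. The jar stands upright and the cup rim is plainly visible. Now measuring with masks.

Run:
```python
from h import *
np.set_printoptions(precision=1,suppress=True)
a,b=load('scene0'),load('top0')
def big(m,uv):
    n,l,st,c=cv2.connectedComponentsWithStats(m.astype(np.uint8)); i=1+np.argmin(np.linalg.norm(c[1:]-uv,axis=1)-st[1:,4]*.02); return (l==i).astype(np.uint8)
def roi(s,uv,w):
    z=np.zeros((384,512),bool); u,v=uv; z[v-w:v+w,u-w:u+w]=1; return z
out=[];C={}
for nm,s,D,J,Cu in (('a',a,(240,160),(291,98),(86,278)),('b',b,(231,230),(130,248),(402,231))):
    hsv=cv2.cvtColor(s['color'],cv2.COLOR_RGB2HSV).astype(int); H,S,V=hsv[...,0],hsv[...,1],hsv[...,2]
    rgb=s['color'].astype(int)
    yel=(H>14)&(V>120)
    md=big(yel&roi(s,D,22),D); r=cv2.minAreaRect(cv2.findNonZero(md)); print(nm,'dish',r,md.sum())
    (mu)=cv2.moments(md,True); C[nm,'dish']=(mu['m10']/mu['m00'],mu['m01']/mu['m00']); print(C[nm,'dish'],cv2.fitLine(cv2.findNonZero(md).astype(np.float32),cv2.DIST_L2,0,.01,.01).ravel())
    rk=(V<112)&roi(s,D,24); mr=big(rk,D); print('rack',cv2.minAreaRect(cv2.findNonZero(mr)),mr.sum())
    mj=big((S<75)&(V>100)&roi(s,J,24),J); x=cv2.boundingRect(mj); print('jar',x)
    if nm=='b': print('top colours dish/rack/table',[hsv[v,u] for u,v in((231,230),(235,245),(250,250),(225,215))])
    vis=cv2.cvtColor(s['color'],cv2.COLOR_RGB2BGR)
    t=[]
    for m,p in((md,D),(mr,D),(mj,J)):
        w=25;o=vis.copy();o[m>0]=(255,0,255);t.append(cv2.resize(o[p[1]-w:p[1]+w,p[0]-w:p[0]+w],None,fx=4,fy=4,interpolation=0))
    c=cv2.resize(cv2.cvtColor(rgb.astype(np.uint8),cv2.COLOR_RGB2GRAY)[Cu[1]-25:Cu[1]+25,Cu[0]-25:Cu[0]+25],None,fx=4,fy=4,interpolation=cv2.INTER_CUBIC)
    e=cv2.Canny(c,30,70); t.append(cv2.merge([e]*3)); out.append(np.hstack(t))
cv2.imwrite('pics/masks.png',np.vstack(out))
```

```text
a dish ((238.7647247314453, 156.94117736816406), (14.067066192626953, 25.70877456665039), 14.03624439239502) 302
(238.33443708609272, 156.53311258278146) [  0.3  -1.  238.3 156.5]
rack ((234.8284912109375, 171.1532745361328), (26.883432388305664, 11.659557342529297), 25.016895294189453) 198
jar (283, 85, 17, 20)
b dish ((229.55172729492188, 228.37928771972656), (12.62728214263916, 27.482912063598633), 68.19859313964844) 278
(229.46762589928056, 228.8956834532374) [  0.9  -0.3 229.5 228.9]
rack ((235.16378784179688, 240.21551513671875), (13.130645751953125, 19.30204963684082), 66.80140686035156) 205
jar (116, 238, 26, 20)
top colours dish/rack/table [array([ 18,  99, 214]), array([ 12, 150, 107]), array([ 14, 126, 178]), array([ 13, 131, 115])]
```

View pics/masks.png

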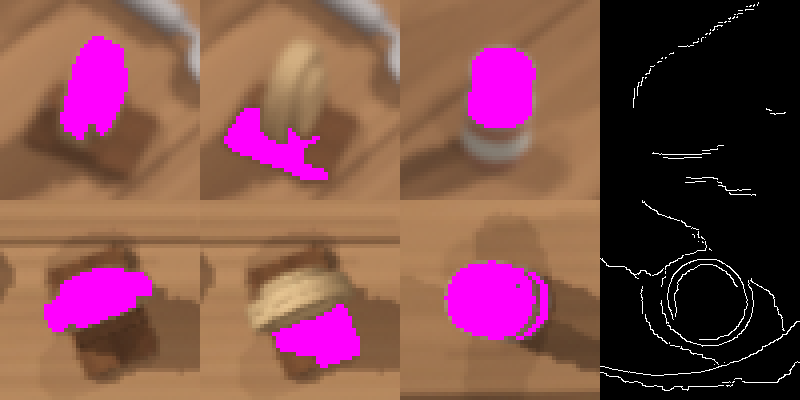

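Run:
```python
from h import *
np.set_printoptions(precision=1,suppress=True)
a,b=load('scene0'),load('top0')
k=lambda x,y,u,v:(u-25+x/5.2-.4,v-25+y/5.2-.4)
P=[plane(b,*k(x,y,231,232),21)[:2] for x,y in((62,85),(165,50),(205,183),(117,223))]
print('rack corners',np.array(P),'centre',np.mean(P,0),[np.linalg.norm(P[i]-P[(i+1)%4]) for i in range(4)],[np.degrees(np.arctan2(*(P[(i+1)%4]-P[i])[::-1])) for i in range(4)])
# jar: cap circle top (bright cap) & base
for z,(x,y),w in((74,(367,128),46),(0,(413,134),0)):
    print('jar',z,plane(b,*k(x-260,y,130,248),z))
print('jar a cap',plane(a,*k(393-260,82,291,100),74),'base bottom edge',plane(a,*k(386-260,198,291,100),0))
# cup rim fit
def fit(s,c,lo,hi):
    w=25;g=cv2.cvtColor(s['color'],cv2.COLOR_RGB2GRAY)[c[1]-w:c[1]+w,c[0]-w:c[0]+w]
    g=cv2.resize(g,None,fx=8,fy=8,interpolation=cv2.INTER_CUBIC); e=cv2.Canny(g,15,35)
    R=[]
    for cn in cv2.findContours(e,cv2.RETR_LIST,cv2.CHAIN_APPROX_NONE)[0]:
        if len(cn)>150:
            el=cv2.fitEllipse(cn)
            if all(lo<x/8<hi for x in el[1]): R.append((c[0]-w+el[0][0]/8-.44,c[1]-w+el[0][1]/8-.44,el[1][0]/8,el[1][1]/8,len(cn)))
    return R
ra,rb=fit(a,(86,280),15,45),fit(b,(402,231),15,35)
for r in ra:print('a',np.array(r),plane(a,r[0],r[1],53))
for r in rb:print('b',np.array(r),plane(b,r[0],r[1],53))
for r in ra:
  for q in rb: print(*two(ray(a,*r[:2]),ray(b,*q[:2])))
h=two(ray(a,119,304),ray(b,392,196)); print('hub',h)
```

```text
rack corners [[520.3 125.9]
 [536.2  77.9]
 [474.2  59.9]
 [456.3 100.6]] centre [496.8  91.1] [np.float64(50.59675354312742), np.float64(64.65737201855711), np.float64(44.420418097218345), np.float64(68.84187309441579)] [np.float64(-71.67964060263758), np.float64(-163.8069184443863), np.float64(113.63527113073654), np.float64(21.62407129564886)]
jar 74 [462.1 329.5  74. ]
jar 0 [462.9 329.4   0. ]
jar a cap [463.5 328.7  74. ] base bottom edge [469.1 324.5   0. ]
hub (array([ 579.7, -298.8,   39.9]), np.float64(0.7317812846041825))
```

```bash
cat > go.py <<'E'
import sys
from h import *
np.set_printoptions(precision=2,suppress=True)
x,y,z,yaw=map(float,sys.argv[1:5])
s=arm.sense(); r=s['ee_rot']
from scipy.spatial.transform import Rotation as Ro
R=Ro.from_euler('xyz',r); d=R.inv().apply(np.array([x,y,z])-s['tcp_pos'])
print('tcp',s['tcp_pos'],r,'q',s['q'],'shift',d,'turn',-((yaw-r[2]+np.pi)%(2*np.pi)-np.pi))
E
python3 go.py 499 92 130 3.49
```

```text
tcp [242.57 602.47 230.19] [-3.14 -0.    2.76] q [ 1.11  0.12  1.65 -0.    1.37 -0.08] shift [-428.55 -377.56  100.81] turn -0.7311934543564265
```

The rows are not in the units I measure in: shifts go in units of 25 mm and turns go in units of 0.2 rad. I convert before sending: -428 mm is -17.12, -377 mm is -15.08, -0.73 rad is -3.65.

```bash
python3 shift.py '[{"sx":-8.4, "sy":-7.4, "sz":1.6, "spin":-2, "aperture":1}, {"sx":-17.12, "sy":-15.08, "sz":4, "spin":-3.65, "aperture":1}, {"sx":-17.12, "sy":-15.08, "sz":4, "spin":-3.65, "aperture":1}, {"sx":-17.12, "sy":-15.08, "sz":4, "spin":-3.65, "aperture":1}, {"sx":-17.12, "sy":-15.08, "sz":4, "spin":-3.65, "aperture":1}, {"sx":-17.12, "sy":-15.08, "sz":4, "spin":-3.65, "aperture":1}, {"sx":-17.12, "sy":-15.08, "sz":4, "spin":-3.65, "aperture":1}, {"sx":-17.12, "sy":-15.08, "sz":4, "spin":-3.65, "aperture":1}, {"sx":-17.12, "sy":-15.08, "sz":4, "spin":-3.65, "aperture":1}, {"sx":-17.12, "sy":-15.08, "sz":4, "spin":-3.65, "aperture":1}]' 20
python3 - <<'E'
from h import *
snap('scene','s1');snap('top','t1')
o=[]
for n,(u,v) in(('s1',(238,150)),('t1',(229,225))):
    i=cv2.imread(f'pics/{n}.png'); o.append(cv2.resize(i[v-50:v+50,u-50:u+50],None,fx=4,fy=4,interpolation=cv2.INTER_CUBIC))
cv2.imwrite('pics/v1.png',np.hstack(o))
E
python3 go.py 499 92 60 3.49
```

```text
time_s: 1.35
tcp_pos: [499.2, 90.5, 130.2]
ee_rot: [3.141, -0.002, -2.798]
wrist_force: [-0.2, 0.6, -0.3]
grip_width: 0.999
grip_force: 0.0
tcp [499.09  91.19 130.24] [ 3.14 -0.   -2.8 ] q [ 0.08 -0.11  2.06 -0.    1.19 -1.84] shift [-0.32  0.77 70.24] turn -0.005104135456708292
```

View pics/v1.png

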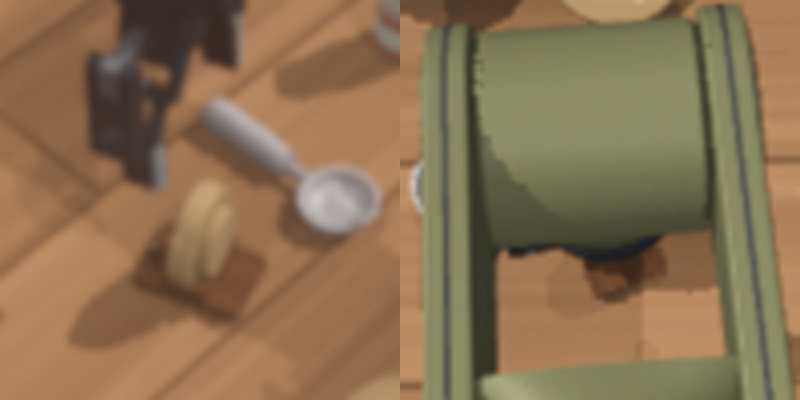

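The view shows the gripper squarely above the dish, straddling it, with the spoon clear of the fingers. Next: descend and grip softly.

Converted, 113 mm is 4.52, 1 mm is 0.04.

```bash
python3 shift.py '[{"sz":2.2, "aperture":1}, {"sy":0.04, "sz":4.2, "aperture":1}, {"sy":0.04, "sz":4.52, "aperture":1}, {"sy":0.04, "sz":4.52, "aperture":0.6}, {"sy":0.04, "sz":4.52, "aperture":0.6}, {"sy":0.04, "sz":4.52, "aperture":0.6}, {"sy":0.04, "sz":4.52, "aperture":0.6}, {"sy":0.04, "sz":4.52, "aperture":0.6}]' 20
python3 - <<'E'
from h import *
snap('scene','s2')
i=cv2.imread('pics/s2.png'); cv2.imwrite('pics/v2.png',cv2.resize(i[110:200,180:300],None,fx=5,fy=5,interpolation=cv2.INTER_CUBIC))
print(arm.sense())
E
```

```text
time_s: 2.45
tcp_pos: [500.1, 94.5, 20.1]
ee_rot: [-3.141, 0.003, -2.795]
wrist_force: [-1.8, 0.4, 7.1]
grip_width: 0.746
grip_force: 22.6
{'time_s': 2.5, 'q': array([ 8.10725774e-02,  4.84004236e-02,  2.11885759e+00,  3.60957942e-04,
        9.71337821e-01, -1.83689481e+00]), 'qd': array([ 5.66211667e-04,  3.56515112e-05, -1.35194431e-03,  1.20696862e-04,
        5.62485712e-04, -4.19917078e-04]), 'effort': array([-1.59791652e-01, -2.89863628e+01, -2.73928410e+01, -1.07532316e-01,
       -3.50553319e-01,  8.72934670e-04]), 'tcp_pos': array([500.12175258,  94.4942364 ,  20.10303406]), 'ee_rot': array([-3.14109271e+00,  2.96985003e-03, -2.79462406e+00]), 'wrist_force': array([-1.06429852,  0.36048885,  6.27683902]), 'moment': array([ 0.08614098,  0.21399025, -0.004268  ]), 'grip_force': 22.580010476522148, 'grip_width': 0.7449540538535823}
```

View pics/v2.png

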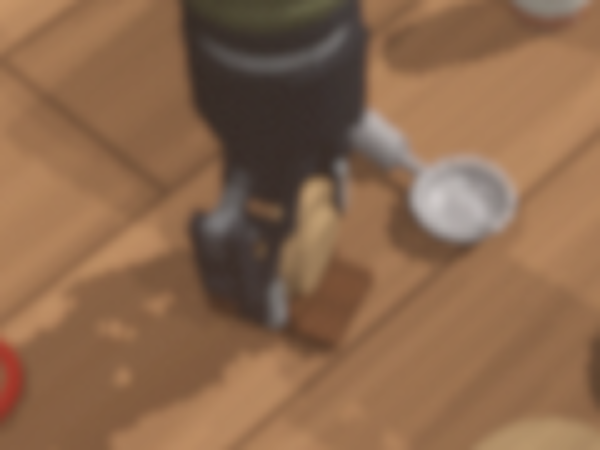

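The grip is good: 63 mm wide, dish still in the groove. The tool can't tilt, so I'll swing the dish between the pads. I'll lift it so its lower edge just catches the groove wall, then move towards the foot side so the foot turns down, ending flat on the rack top.

```bash
python3 shift.py '[{"sz":-0.16, "aperture":0.6}, {"sz":-0.28, "aperture":0.6}, {"sx":-0.16, "sz":-0.3, "aperture":0.6}, {"sx":-0.32, "sz":-0.3, "aperture":0.6}, {"sx":-0.48, "sz":-0.3, "aperture":0.6}, {"sx":-0.64, "sz":-0.26, "aperture":0.6}, {"sx":-0.8, "sz":-0.2, "aperture":0.6}, {"sx":-0.96, "sz":-0.12, "aperture":0.6}, {"sx":-0.96, "sz":-0.12, "aperture":0.6}]' 20
python3 - <<'E'
from h import *
snap('scene','s3')
i=cv2.imread('pics/s3.png'); cv2.imwrite('pics/v3.png',cv2.resize(i[110:200,180:300],None,fx=5,fy=5,interpolation=cv2.INTER_CUBIC))
E
```

```text
time_s: 3.62
tcp_pos: [521.9, 102.6, 21.4]
ee_rot: [-3.141, 0.001, -2.794]
wrist_force: [-0.7, 0.1, 1.6]
grip_width: 0.748
grip_force: 22.3
```

View pics/v3.png

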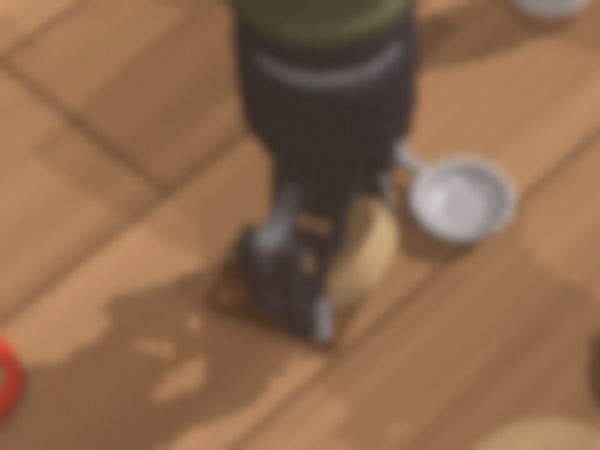

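The picture shows the dish turned part-way in the fingers, its face now wider towards the camera, and the forces are low. I'll carry on with the swing until the foot is flat on the rack top.

Converted, -16.5 mm is -0.66, -14 mm is -0.56.

```bash
python3 shift.py '[{"sx":-0.16, "sz":0.06, "aperture":0.6}, {"sx":-0.32, "sz":0.12, "aperture":0.6}, {"sx":-0.44, "sz":0.2, "aperture":0.6}, {"sx":-0.56, "sz":0.3, "aperture":0.6}, {"sx":-0.66, "sz":0.4, "aperture":0.6}, {"sx":-0.66, "sz":0.46, "aperture":0.6}, {"sx":-0.66, "sz":0.46, "aperture":0.6}]' 20
python3 - <<'E'
from h import *
snap('scene','s4')
i=cv2.imread('pics/s4.png'); c=i[115:190,200:290]; c=cv2.convertScaleAbs(cv2.resize(c,None,fx=8,fy=8,interpolation=cv2.INTER_CUBIC),alpha=1.3); cv2.imwrite('pics/v4.png',c)
E
```

```text
time_s: 4.55
tcp_pos: [537.5, 108.3, 10.2]
ee_rot: [-3.141, 0.002, -2.794]
wrist_force: [1.0, 0.4, 2.2]
grip_width: 0.743
grip_force: 22.4
```

View pics/v4.png

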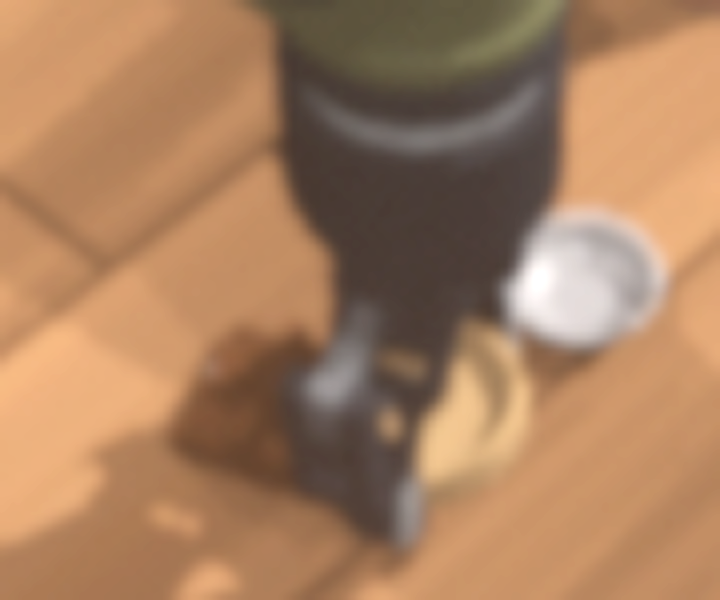

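Now the picture shows the hollow facing up and the foot down, with the bowl held level between the fingers and the spoon untouched. Lifting next, and refining the cup position numerically.

Converted, -150 mm is -6, -100 mm is -4.

```bash
python3 shift.py '[{"sz":-1.6, "aperture":0.6}, {"sz":-4, "aperture":0.6}, {"sz":-6, "aperture":0.6}, {"sz":-6, "aperture":0.6}]' 20
python3 - <<'E'
from h import *
np.set_printoptions(precision=1,suppress=True)
a,b=load('scene0'),load('top0')
C=np.array([493.6,-311.1])
for it in range(3):
  E={}
  for n,s in(('a',a),('b',b)):
    g=cv2.cvtColor(s['color'],cv2.COLOR_RGB2GRAY).astype(np.float32)
    # warp plane z=53 to metric patch: 0.5 mm/px, 100 mm
    q=np.array([[-50,-50],[50,-50],[50,50],[-50,50]],float)
    src=np.array([proj(s,[*(C+d),53]) for d in q],np.float32); dst=np.array((q+50)*4,np.float32)
    w=cv2.warpPerspective(g,cv2.getPerspectiveTransform(src,dst),(400,400),flags=cv2.INTER_CUBIC)
    ci=cv2.HoughCircles(cv2.GaussianBlur(w,(0,0),4).astype(np.uint8),cv2.HOUGH_GRADIENT_ALT,1,5,param1=60,param2=.5,minRadius=80,maxRadius=125)
    if ci is not None:
        for c in ci[0][:4]: print(it,n,C+c[:2]/4-50,'r',c[2]/4)
E
python3 go.py 540 108 160 3.49
```

```text
time_s: 5.1
tcp_pos: [539.8, 108.4, 165.4]
ee_rot: [-3.139, 0.01, -2.794]
wrist_force: [0.3, 0.0, -0.2]
grip_width: 0.748
grip_force: 22.5
tcp [539.79 108.36 165.36] [-3.14  0.01 -2.79] q [ 0.1  -0.05  1.94 -0.    1.24 -1.82] shift [-0.03 -0.39  5.36] turn -0.0011777740161669215
```

Run:
```python
from h import *
np.set_printoptions(precision=1,suppress=True)
a,b=load('scene0'),load('top0'); s5=snap('scene','s5')
C=np.array([493.6,-311.1]);o=[]
for n,s in(('a',a),('b',b)):
    q=np.array([[50,50],[50,-50],[-50,-50],[-50,50]],float) # TL=+x+y : up=+x, left=+y
    src=np.array([proj(s,[*(C+d),53]) for d in q],np.float32); dst=np.float32([[0,0],[400,0],[400,400],[0,400]])
    w=cv2.warpPerspective(s['color'],cv2.getPerspectiveTransform(src,dst),(400,400),flags=cv2.INTER_CUBIC)
    g=cv2.createCLAHE(4,(4,4)).apply(cv2.GaussianBlur(cv2.cvtColor(w,cv2.COLOR_RGB2GRAY),(0,0),3))
    ci=cv2.HoughCircles(g,cv2.HOUGH_GRADIENT,1,4,param1=60,param2=15,minRadius=85,maxRadius=118)
    if ci is not None:
        for c in ci[0][:4]: print(n,C+[50-c[1]/4,50-c[0]/4],'r',c[2]/4); 
    for i in range(0,400,40): g[i,::4]=0; g[::4,i]=0
    o.append(cv2.cvtColor(g,cv2.COLOR_GRAY2BGR))
p=proj(s5,[540,108,190]).astype(int);print(p)
i=cv2.imread('pics/s5.png'); c=cv2.resize(i[p[1]-20:p[1]+30,p[0]-25:p[0]+25],(200,200),interpolation=cv2.INTER_CUBIC)
o=np.hstack(o); o=np.vstack([o,np.zeros((200,800,3),np.uint8)]); o[400:,:200]=c
cv2.imwrite('pics/v5.png',o)
```

```text
a [ 495.5 -317.5] r 25.7
a [ 494.2 -316.5] r 24.6
a [ 495.2 -318.7] r 26.975
a [ 495.5 -314.2] r 28.25
b [ 495.2 -314.7] r 26.875
b [ 493.5 -316. ] r 24.95
b [ 495.  -313.7] r 23.775
b [ 496.2 -314.2] r 27.675
[252 120]
```

View pics/v5.png

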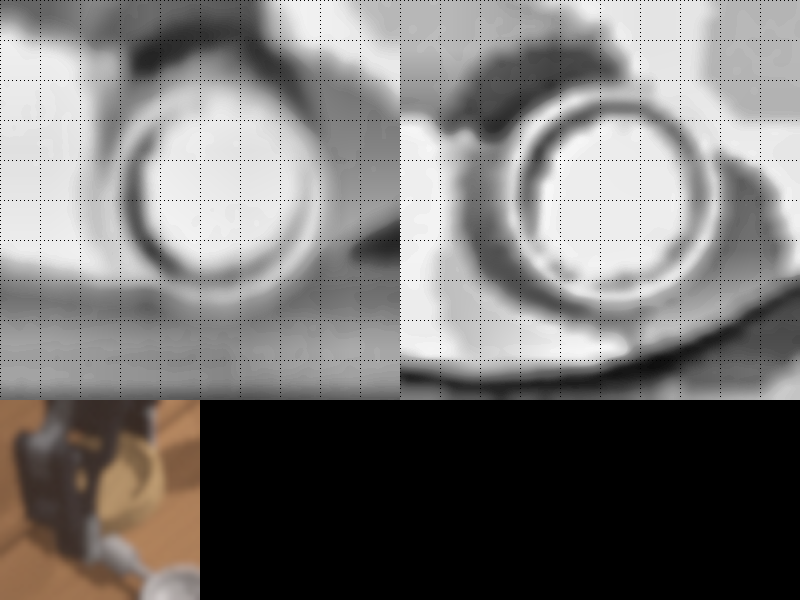

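The rectified cup patches agree: rim centre is about (494.5, -314.7) at z 53, 87 mm from the hub. The small crop shows the dish held hollow up. I'll set the closing axis radial, so the gripper centres the dish across the cup and the free carousel absorbs the tangential error.

```bash
python3 go.py 494.2 -314.8 150 1.756
```

```text
tcp [537.89 108.17 162.  ] [-3.14  0.   -2.79] q [ 0.1  -0.05  1.95 -0.    1.24 -1.82] shift [ 185.06 -382.85   11.64] turn 1.7328005871205487
```

Converted, 160 mm is 6.4, -383 mm is -15.32, 1.733 rad is 8.665.

```bash
python3 shift.py '[{"sx":0.8, "sy":-1.6, "spin":0.9, "aperture":0.6}, {"sx":1.6, "sy":-3.2, "spin":1.85, "aperture":0.6}, {"sx":2.4, "sy":-4.8, "spin":2.75, "aperture":0.6}, {"sx":3.2, "sy":-6.6, "spin":3.7, "aperture":0.6}, {"sx":4, "sy":-8.4, "spin":4.6, "aperture":0.6}, {"sx":4.8, "sy":-10, "spin":5.5, "aperture":0.6}, {"sx":5.6, "sy":-11.6, "spin":6.4, "aperture":0.6}, {"sx":6.4, "sy":-13.2, "spin":7.3, "aperture":0.6}, {"sx":7, "sy":-14.4, "spin":8, "aperture":0.6}, {"sx":7.4, "sy":-15.32, "spin":8.665, "aperture":0.6}]' 20
python3 shift.py '[{"aperture":0.6}, {"aperture":0.6}, {"aperture":0.6}]'
python3 go.py 494.2 -314.8 60 1.756
python3 - <<'E'
from h import *
for n in('scene','top'): snap(n,n+'6')
s=load('scene6'); 
o=[]
for n in('scene6','top6'):
    s=load(n);p=proj(s,[494,-315,160]).astype(int);print(p)
    i=cv2.imread(f'pics/{n}.png');u=max(50,min(462,p[0]));v=max(50,min(334,p[1]));o.append(cv2.resize(i[v-50:v+50,u-50:u+50],None,fx=4,fy=4,interpolation=cv2.INTER_CUBIC))
cv2.imwrite('pics/v6.png',np.hstack(o))
E
```

```text
time_s: 6.4
tcp_pos: [491.3, -315.5, 156.5]
ee_rot: [-3.138, -0.004, 1.75]
wrist_force: [-0.7, -0.1, -1.7]
grip_width: 0.742
grip_force: 22.5
time_s: 6.78
tcp_pos: [492.9, -313.8, 159.0]
ee_rot: [-3.141, -0.001, 1.758]
wrist_force: [1.2, -0.2, -0.1]
grip_width: 0.745
grip_force: 22.5
tcp [ 492.94 -313.78  158.98] [-3.14 -0.    1.76] q [-0.66  0.04  1.87  0.    1.24 -0.85] shift [-1.36  1.14 98.98] turn 0.0017065718052311496
[ 57 255]
[424 225]
```

Run:
```python
from h import *
np.set_printoptions(precision=1,suppress=True)
t=np.array([-.187,.982]); r=np.array([.982,.187]); T=np.array([492.9,-313.8])
for n in('scene6','top6'):
    s=load(n); hsv=cv2.cvtColor(s['color'],cv2.COLOR_RGB2HSV).astype(int)
    p=proj(s,[*T,185]).astype(int); print(n,p)
    m=((hsv[...,0]>14)&(hsv[...,0]<28)&(hsv[...,1]>60)&(hsv[...,2]>110)); z=np.zeros_like(m); z[max(0,p[1]-28):p[1]+28,max(0,p[0]-28):p[0]+28]=1; m&=z
    pts=np.argwhere(m)[:,::-1]; print(len(pts))
    if len(pts)<10: continue
    for zz in(176,183,190):
        W=np.array([plane(s,u,v,zz)[:2]-T for u,v in pts]); print(zz,'t',np.percentile(W@t,[0,1,50,99,100]),'r',np.percentile(W@r,[0,1,50,99,100]))
    for row in m[p[1]-28:p[1]+28:2,max(0,p[0]-28):p[0]+28]: print(''.join('.#'[int(x)] for x in row))
```

```text
scene6 [ 50 248]
540
176 t [-27.3 -26.4  17.7  36.4  37.4] r [-31.8 -29.8  -2.6  27.6  30.3]
183 t [-27.2 -26.3  17.3  35.8  36.7] r [-26.3 -24.3   2.6  32.4  35.1]
190 t [-27.  -26.2  16.8  35.1  36. ] r [-20.7 -18.7   7.8  37.2  39.9]
........................................................
........................................................
........................................................
........................................................
........................................................
...............................############.............
...............................################.........
..................................################......
...........................##......################.....
..........................####.......###############....
...........................###.........##############...
........................................##############..
.........................................#############..
...............#######.....................###########..
...............#######........................########..
........
[... 1863 characters left out ...]
................
..........############################..................
...........###########################..................
............#########################...................
..............######################....................
...............####################.....................
..................##################....................
......................##########........................
........................................................
........................................................
........................................................
............................##########..................
.............................###.#..#...................
```

The rim extents from both views put the dish 4.5 mm towards tool +x of the TCP, so I correct for that while descending.

Converted, 104 mm is 4.16, 40 mm is 1.6.

```bash
python3 shift.py '[{"sx":-0.12, "sy":0.04, "sz":1.6, "aperture":0.6}, {"sx":-0.24, "sy":0.04, "sz":3.2, "aperture":0.6}, {"sx":-0.24, "sy":0.04, "sz":4.16, "aperture":0.6}, {"sx":-0.24, "sy":0.04, "sz":4.32, "aperture":0.6}, {"sx":-0.24, "sy":0.04, "sz":4.44, "aperture":0.6}, {"sx":-0.24, "sy":0.04, "sz":4.52, "aperture":0.6}, {"sx":-0.24, "sy":0.04, "sz":4.52, "aperture":0.6}]' 20
python3 shift.py '[{"sz":0.06, "aperture":0.6}, {"sz":0.12, "aperture":0.6}, {"sz":0.12, "aperture":0.6}]'
```

```text
time_s: 7.75
tcp_pos: [495.8, -321.1, 47.9]
ee_rot: [3.14, 0.001, 1.756]
wrist_force: [1.0, -0.4, 0.5]
grip_width: 0.742
grip_force: 22.5
time_s: 8.12
tcp_pos: [495.5, -321.0, 44.4]
ee_rot: [3.141, 0.001, 1.756]
wrist_force: [0.1, -0.1, 2.0]
grip_width: 0.744
grip_force: 22.6
```

Converted, 1.5 mm is 0.06, 3 mm is 0.12.

```bash
python3 shift.py '[{"sx":0.06, "aperture":0.6}, {"sx":0.06, "sz":0.06, "aperture":0.6}, {"sx":0.06, "sz":0.12, "aperture":0.6}, {"sx":0.06, "sz":0.12, "aperture":0.6}]'
python3 shift.py '[{"sz":0.06, "aperture":0.6}, {"sz":0.12, "aperture":0.6}, {"sz":0.12, "aperture":0.6}]'
```

```text
time_s: 8.62
tcp_pos: [495.9, -320.2, 42.5]
ee_rot: [3.14, 0.002, 1.756]
wrist_force: [-0.1, -0.4, 6.8]
grip_width: 0.748
grip_force: 23.0
time_s: 9.0
tcp_pos: [496.3, -320.7, 40.7]
ee_rot: [3.14, 0.003, 1.756]
wrist_force: [-3.0, -0.5, 11.1]
grip_width: 0.742
grip_force: 23.1
```

The rows are not in the units I measure in: shifts go in units of 25 mm and turns go in units of 0.2 rad. I convert before sending: -2 mm is -0.08, -1 mm is -0.04.

```bash
python3 shift.py '[{"sy":-0.04, "sz":-0.08, "aperture":0.6}, {"sy":-0.08, "sz":-0.08, "aperture":0.6}, {"sy":-0.08, "sz":-0.04, "aperture":0.6}, {"sy":-0.08, "aperture":0.6}]'
python3 - <<'E'
from h import *
np.set_printoptions(precision=1,suppress=True)
t=np.array([-.187,.982]); r=np.array([.982,.187]); T=arm.sense()['tcp_pos'][:2]; print(T)
s=snap('scene','s7'); b=snap('top','t7')
for s,nm in((s,'a'),(b,'b')):
    hsv=cv2.cvtColor(s['color'],cv2.COLOR_RGB2HSV).astype(int)
    p=proj(s,[*T,65]).astype(int); m=((hsv[...,0]>14)&(hsv[...,0]<28)&(hsv[...,1]>60)&(hsv[...,2]>110)); x0,y0=max(0,p[0]-24),p[1]-24
    pts=np.argwhere(m[y0:y0+48,x0:x0+48])[:,::-1]+[x0,y0]
    for zz in(62,69):
        W=np.array([plane(s,u,v,zz)[:2]-T for u,v in pts]); print(nm,p,len(W),zz,'t',np.percentile(W@t,[0,1,99,100]),'r',np.percentile(W@r,[0,1,99,100]))
    for row in m[y0:y0+48:2,x0:x0+48]: print(''.join('.#'[int(x)] for x in row))
a=cv2.imread('pics/s7.png'); v=cv2.resize(a[230:330,20:140],None,fx=4,fy=4,interpolation=cv2.INTER_CUBIC);w=cv2.imread('pics/t7.png');w=cv2.resize(w[180:280,340:420],None,fx=4,fy=4,interpolation=cv2.INTER_CUBIC)
cv2.imwrite('pics/v7.png',np.hstack([v,w]))
E
```

```text
time_s: 9.5
tcp_pos: [494.4, -320.6, 40.6]
ee_rot: [3.14, 0.002, 1.756]
wrist_force: [-1.0, 0.6, 12.5]
grip_width: 0.745
grip_force: 23.0
[ 494.4 -320.6]
a [ 78 277] 377 62 t [-26.6 -25.8  34.8  35.4] r [-27.  -25.3  28.8  30.4]
a [ 78 277] 377 69 t [-26.5 -25.7  34.3  34.9] r [-22.5 -20.8  32.8  34.4]
................................................
................................................
................................................
..........................########..............
.........................############...........
..........................##############........
...........................###############......
..............................#############.....
..........................#.....############....
..........................#.......###########...
...................................##########...
......................................#######...
..............#........................######...
........###...####.......................###....
........######..................................
........#########...............................
.........###
[... 1001 characters left out ...]
..............
.........###################....................
........#####################...................
........#####################...................
........######################..................
........######################..................
.........######################.................
.........#####################..................
...........##################...................
.............###############....................
..................##########....................
................................................
................................................
................................................
............................#...................
```

Converted, 4 mm is 0.16, 3 mm is 0.12.

```bash
python3 shift.py '[{"sy":0.04, "aperture":0.6}, {"sy":0.08, "aperture":0.6}, {"sy":0.12, "aperture":0.6}, {"sy":0.16, "aperture":0.6}]'; python3 shift.py '[{"sy":-0.08, "aperture":0.6}, {"sy":-0.16, "aperture":0.6}, {"sy":-0.24, "aperture":0.6}, {"sy":-0.32, "aperture":0.6}]'
```

```text
time_s: 10.1
tcp_pos: [495.8, -320.4, 40.4]
ee_rot: [-3.138, 0.002, 1.757]
wrist_force: [-10.2, -0.3, 19.4]
grip_width: 0.744
grip_force: 23.6
time_s: 10.6
tcp_pos: [493.3, -321.1, 40.8]
ee_rot: [3.132, 0.004, 1.755]
wrist_force: [13.8, 3.6, 7.4]
grip_width: 0.744
grip_force: 24.2
```

View pics/v7.png

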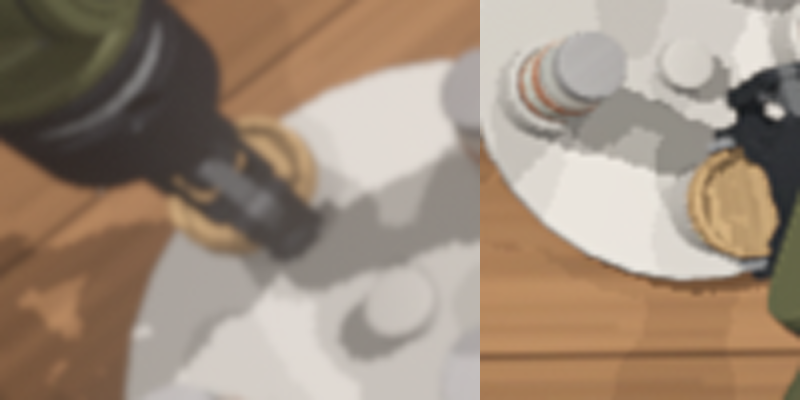

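The picture shows the dish level on the empty cup's pedestal, hollow up. The radial wiggle meets 10–14 N within ±1 mm, so the foot is captured in the cup. I'll recentre, press lightly, release and rise.

Converted, 4 mm is 0.16, 1 mm is 0.04.

```bash
python3 shift.py '[{"sy":0.16, "aperture":0.6}, {"sy":0.16, "sz":0.04, "aperture":0.6}, {"sy":0.16, "sz":-0.06, "aperture":0.6}, {"sy":0.16, "sz":-0.06, "aperture":0.6}]'; python3 shift.py '[{"aperture":0.85}, {"aperture":1}, {"aperture":1}, {"aperture":1}]'; python3 shift.py '[{"sz":-0.8, "aperture":1}, {"sz":-2.4, "aperture":1}, {"sz":-4, "aperture":1}, {"sz":-5.2, "aperture":1}]'; python3 go.py 462.7 329 150 1.3
```

```text
time_s: 11.1
tcp_pos: [493.6, -320.4, 40.6]
ee_rot: [3.14, 0.002, 1.756]
wrist_force: [0.3, 0.0, 9.6]
grip_width: 0.745
grip_force: 22.9
time_s: 11.6
tcp_pos: [492.6, -319.4, 38.8]
ee_rot: [-3.141, -0.001, 1.756]
wrist_force: [-0.4, 0.1, -0.7]
grip_width: 1.002
grip_force: 0.0
time_s: 12.1
tcp_pos: [493.8, -320.2, 173.4]
ee_rot: [3.139, 0.003, 1.756]
wrist_force: [0.1, -0.5, 0.4]
grip_width: 0.998
grip_force: 0.0
tcp [ 493.76 -320.22  173.39] [3.14 0.   1.76] q [-0.67  0.03  1.85  0.    1.26 -0.85] shift [643.92  88.84  21.66] turn 0.4558040489776909
```

```bash
python3 go.py 462.7 329 150 1.756
```

```text
tcp [ 493.76 -320.22  173.39] [3.14 0.   1.76] q [-0.67  0.03  1.85  0.    1.26 -0.85] shift [643.92  88.84  21.66] turn -0.00019595102230862693
```

```bash
python3 shift.py '[{"sx":12, "sy":1.6, "aperture":1}, {"sx":25.76, "sy":3.56, "sz":0.4, "aperture":1}, {"sx":25.76, "sy":3.56, "sz":0.8, "aperture":1}, {"sx":25.76, "sy":3.56, "sz":0.8, "aperture":1}, {"sx":25.76, "sy":3.56, "sz":0.8, "aperture":1}, {"sx":25.76, "sy":3.56, "sz":0.8, "aperture":1}, {"sx":25.76, "sy":3.56, "sz":0.8, "aperture":1}, {"sx":25.76, "sy":3.56, "sz":0.8, "aperture":1}, {"sx":25.76, "sy":3.56, "sz":0.8, "aperture":1}, {"sx":25.76, "sy":3.56, "sz":0.8, "aperture":1}]'; python3 shift.py '[{"aperture":1}, {"aperture":1}, {"aperture":1}, {"aperture":1}]'
python3 go.py 462.7 329 12 1.756
python3 - <<'E'
from h import *
np.set_printoptions(precision=2,suppress=True)
C=np.array([494.,-316.]);k={}
for n in('scene','top'):
    s=snap(n,n+'8'); hsv=cv2.cvtColor(s['color'],cv2.COLOR_RGB2HSV).astype(int)
    p=proj(s,[*C,69]).astype(int); m=((hsv[...,0]>14)&(hsv[...,0]<28)&(hsv[...,1]>60)&(hsv[...,2]>110)).astype(np.uint8); z=np.zeros_like(m); z[p[1]-24:p[1]+24,max(0,p[0]-24):p[0]+24]=1; m*=z
    c=max(cv2.findContours(m,cv2.RETR_EXTERNAL,cv2.CHAIN_APPROX_NONE)[0],key=cv2.contourArea); e=cv2.fitEllipse(c); k[n]=(s,e[0]); print(n,e,cv2.contourArea(c))
    for zz in(62,69,75):
        W=np.array([plane(s,*q,zz)[:2] for q in c[:,0].astype(float)]); (cx,cy),r=cv2.minEnclosingCircle(W.astype(np.float32)); print(zz,cx,cy,r, 'xext',W[:,0].min(),W[:,0].max(),'yext',W[:,1].min(),W[:,1].max())
print(two(ray(k['scene'][0],*k['scene'][1]),ray(k['top'][0],*k['top'][1])))
E
```

```text
time_s: 13.35
tcp_pos: [463.3, 306.7, 152.3]
ee_rot: [3.139, -0.001, 1.756]
wrist_force: [1.2, -0.3, 0.2]
grip_width: 1.0
grip_force: 0.0
time_s: 13.85
tcp_pos: [463.6, 303.2, 150.6]
ee_rot: [3.141, -0.0, 1.754]
wrist_force: [-0.6, -0.9, -0.4]
grip_width: 0.999
grip_force: 0.0
tcp [463.57 303.17 150.57] [ 3.14 -0.    1.75] q [ 0.48 -0.02  1.94 -0.    1.22  0.3 ] shift [ 25.55   3.79 138.57] turn -0.0022449797266590465
scene ((79.9060287475586, 275.4768371582031), (31.989593505859375, 37.65842056274414), 57.18704605102539) 942.0
62 491.3978271484375 -315.045166015625 36.06702423095703 xext 455.86193008753486 527.4183849018857 yext -348.5383206382689 -285.30002648856157
69 495.6666259765625 -314.4007873535156 35.69053268432617 xext 460.5015752370237 531.3111759640863 yext -347.5442770127015 -284.96601805592513
75 499.3254699707031 -313.8485107421875 35.367897033691406 xext 464.4784139365856 534.6478540174012 yext -346.692239619358 -284.67972511366526
top ((405.4434814453125, 230.66285705566406), (26.091554641723633, 28.17300033569336), 122.16790771484375) 575.5
62 492.3052978515625 -316.1665344238281 33.78577423095703 xext 461.84460432136865 525.2111687180756 yext -349.8297600939741 -283.06634636037313
69 491.7193908691406 -313.1533203125 33.524085998535156 xext 461.494619265514 524.3704137089377 yext -346.55581676439317 -280.3094813630488
75 491.2171630859375 -310.5705871582031 33.29975509643555 xext 461.1946320747815 523.649766558248 yext -343.7495796247524 -277.94645422248504
(array([ 492.59, -315.93,   62.85]), np.float64(1.5173882034472943))
```

Two views put the dish centre at (492.6, -315.9) and z 62.9, against 62 when home, so it is seated. Now the jar.

Converted, 138 mm is 5.52, 40 mm is 1.6.

```bash
python3 shift.py '[{"sx":1.02, "sy":0.16, "sz":1.6, "aperture":1}, {"sx":1.02, "sy":0.16, "sz":3.6, "aperture":1}, {"sx":1.02, "sy":0.16, "sz":5, "aperture":1}, {"sx":1.02, "sy":0.16, "sz":5.52, "aperture":1}, {"sx":1.02, "sy":0.16, "sz":5.52, "aperture":1}, {"sx":1.02, "sy":0.16, "sz":5.52, "aperture":0.3}, {"sx":1.02, "sy":0.16, "sz":5.52, "aperture":0.3}, {"sx":1.02, "sy":0.16, "sz":5.52, "aperture":0.3}, {"sx":1.02, "sy":0.16, "sz":5.52, "aperture":0.3}, {"sx":1.02, "sy":0.16, "sz":5.52, "aperture":0.3}]' 40; python3 shift.py '[{"aperture":0.3}, {"sz":-1.2, "aperture":0.3}, {"sz":-3.2, "aperture":0.3}, {"sz":-5.2, "aperture":0.3}, {"sz":-6.8, "aperture":0.3}, {"sz":-6.8, "aperture":0.3}]'
python3 - <<'E'
from h import *
np.set_printoptions(precision=1,suppress=True)
s=arm.sense(); T=s['tcp_pos']; print(T,s['ee_rot'],s['wrist_force'])
for n in('scene','top'):
    c=snap(n,n+'9'); h=cv2.cvtColor(c['color'],cv2.COLOR_RGB2HSV).astype(int)
    p=proj(c,[*T[:2],T[2]-8]).astype(int); print(n,p)
    if not(25<p[0]<487 and 25<p[1]<360): continue
    w=c['color'][p[1]-24:p[1]+24,p[0]-26:p[0]+26]; hh=h[p[1]-24:p[1]+24,p[0]-26:p[0]+26]
    for r in hh[::2]: print(''.join('w' if q[1]<45 and q[2]>125 else 'd' if q[2]<70 else '.' for q in r))
E
```

```text
time_s: 15.2
tcp_pos: [463.5, 330.8, 14.1]
ee_rot: [3.139, -0.001, 1.756]
wrist_force: [-0.9, -0.7, 6.0]
grip_width: 0.499
grip_force: 41.6
time_s: 15.95
tcp_pos: [464.4, 331.3, 186.6]
ee_rot: [3.134, -0.003, 1.756]
wrist_force: [0.1, 0.4, -1.9]
grip_width: 0.502
grip_force: 41.5
[464.4 331.3 186.6] [ 3.1 -0.   1.8] [ 0.1  0.4 -1.9]
scene [295  56]
..............dddddd.............ddddddddddd.....ddd
...............ddddd.............ddddddddddd....dddd
..................dd..............dddddddddddddddddd
...................................ddddddddddddddddd
....................................dddddddddddddd..
.....................www.......wwww..ddddddddddd....
......................wwwwwwwwwwwww..dddddd.........
............................wwwww.....dddd..........
......................................dddd..........
......................................ddd...........
......................................dd............
......................ww.......ww.....d.............
.....................wwwwwwwwwwww...................
.......................wwwwwwwww....................
.......
[... 1108 characters left out ...]
...........
dddddddddddddddddddddd.......www....................
dddddddddddddddddddddd.......www....................
ddddddddddddddddddddd........www...w................
ddddddddddddddddddddd.......www.....................
dddddddddddddddddddddddd..wwww......................
dddddddddddddddddddddddd.wwww.......................
ddddddddddddddddddddddddd...........................
ddddddddddddddddddddddddddd.........................
.ddddddddddddddddddddddddddd........................
..ddddddddddddddddddddddddddd.......................
...ddddddddddddddddddddddd..........................
....dddddddddddddddddddddd..........................
....ddddddddddddddddddddddd.........................
```

The jar is held: 43 mm opening, 1.9 N weight, base centred under the TCP. Now carrying it to the dish.

```bash
python3 go.py 493 -316 110 1.756
```

```text
tcp [461.85 329.81 181.19] [-3.14  0.    1.76] q [ 0.53 -0.02  1.89 -0.    1.28  0.34] shift [-640.48  -88.14   71.57] turn -0.0001293319257520409
```

```bash
python3 shift.py '[{"sx":-1.2, "sy":-0.16, "aperture":0.3}, {"sx":-3.2, "sy":-0.44, "aperture":0.3}, {"sx":-5.4, "sy":-0.76, "aperture":0.3}, {"sx":-7.6, "sy":-1.04, "aperture":0.3}, {"sx":-9.8, "sy":-1.36, "aperture":0.3}, {"sx":-12, "sy":-1.64, "aperture":0.3}, {"sx":-14.2, "sy":-1.96, "aperture":0.3}, {"sx":-16.4, "sy":-2.24, "aperture":0.3}, {"sx":-18.6, "sy":-2.56, "aperture":0.3}, {"sx":-20.6, "sy":-2.84, "aperture":0.3}]'; python3 shift.py '[{"sx":-1.8, "sy":-0.24, "aperture":0.3}, {"sx":-3.2, "sy":-0.44, "aperture":0.3}, {"sx":-4.2, "sy":-0.6, "aperture":0.3}, {"sx":-4.8, "sy":-0.68, "aperture":0.3}, {"sx":-4.8, "sy":-0.68, "aperture":0.3}, {"sx":-4.8, "sy":-0.68, "aperture":0.3}]'
python3 go.py 493 -316 110 1.756
```

```text
time_s: 17.3
tcp_pos: [485.6, -190.4, 178.9]
ee_rot: [-3.138, -0.003, 1.755]
wrist_force: [0.2, 0.9, -1.9]
grip_width: 0.502
grip_force: 41.4
time_s: 18.05
tcp_pos: [492.8, -309.2, 182.0]
ee_rot: [-3.141, -0.001, 1.757]
wrist_force: [0.1, -0.7, -2.2]
grip_width: 0.5
grip_force: 41.4
tcp [ 492.77 -309.23  182.01] [-3.14 -0.    1.76] q [-0.65  0.01  1.85  0.    1.28 -0.84] shift [-6.76 -1.02 72.01] turn 0.0006456425683243339
```

```bash
python3 shift.py '[{"sx":-0.26, "sy":-0.04, "sz":1.2, "aperture":0.3}, {"sx":-0.26, "sy":-0.04, "sz":2.6, "aperture":0.3}, {"sx":-0.26, "sy":-0.04, "sz":3.4, "aperture":0.3}, {"sx":-0.26, "sy":-0.04, "sz":3.76, "aperture":0.3}, {"sx":-0.26, "sy":-0.04, "sz":3.88, "aperture":0.3}, {"sx":-0.26, "sy":-0.04, "sz":3.88, "aperture":0.3}]'
python3 shift.py '[{"sz":0.08, "aperture":0.3}, {"sz":0.16, "aperture":0.3}, {"sz":0.24, "aperture":0.3}, {"sz":0.24, "aperture":0.3}]'
python3 - <<'E'
from h import *
np.set_printoptions(precision=1,suppress=True)
T=arm.sense()['tcp_pos'];print(T)
for n in('scene','top'):
    s=snap(n,n+'10');h=cv2.cvtColor(s['color'],cv2.COLOR_RGB2HSV).astype(int)
    p=proj(s,[493,-316,80]).astype(int); y0,x0=p[1]-26,p[0]-26
    print(n,x0,y0)
    for r in h[y0:y0+52:2,x0:x0+52]: print(''.join('y' if 14<q[0]<28 and q[1]>60 and q[2]>110 else 'w' if q[1]<45 and q[2]>125 else 'd' if q[2]<70 else '.' for q in r))
E
```

```text
time_s: 18.8
tcp_pos: [493.6, -317.2, 86.3]
ee_rot: [3.14, 0.001, 1.756]
wrist_force: [0.6, 1.1, -2.6]
grip_width: 0.503
grip_force: 41.3
time_s: 19.3
tcp_pos: [492.8, -316.7, 79.0]
ee_rot: [-3.141, -0.0, 1.756]
wrist_force: [-0.8, 0.1, -2.0]
grip_width: 0.504
grip_force: 41.4
[ 492.8 -316.7   79. ]
scene 50 246
dddddddddddddd......................................
dddddddddddddddd....................................
dddddddddddddddddd..................................
ddddddddddddddddddd.................................
dddddddddddddddddddd..............................ww
ddddddddddddddd.....dd........................wwwwww
ddddddddddddd.......dddd...................wwwwwwwww
dddddddddd...........dddd........yyyyyyyy.wwwwwwwwww
dddddddddd....................ww...yyyyyyyy.wwwwwwww
dddd..ddddd........................ww.yyyyyyy.wwwwww
.dddddd.ddddd......................www..yyyyyyywwwww
.....dddd.ddddd.....................www...yyyyyywwww
........ddddddd...........................yyyyyyywww
..........................................yyyyyyy.ww
..........................................yy
[... 1281 characters left out ...]
dddd.......
wwwwwwwww.yyyyy...www..wwwwwwwwwwwwwww.dddddd.......
wwwwwwwww.yyyyy...www...wwwwwwwwwwwwww.ddddd........
wwwwwwwwwwyyyyyyy..www...wwwwwwwwwwwww.dddd.........
wwwwwwwwww.yyyyyyy..www....wwwww...ww.dddd..........
wwwwwwwwwww.yyyyyyy...www.....wwwww.dddddd..........
wwwwwwwwwwwwwyyyyyyyyy............ddddddd...........
wwwwwwwwwwwwww.yyyyyyyyyyywwwwwww.dddddd............
wwwwwwwwwwwwwwwwww.yyyyyyyyyyydddddddddd............
wwwwwwwwwwwwwwwwwwwwwwwwwwwwww.......dd.............
wwwwwwwwwwwwwwwwwwwwwwwww...........................
....wwwwwwwwwww.....................................
....................................y...............
............................y.......y...............
```

The jar base is about 3 mm above the hollow's floor, inside the rim and with no contact force. Lowering the rest.

```bash
python3 shift.py '[{"sz":0.04, "aperture":0.3}, {"sz":0.08, "aperture":0.3}, {"sz":0.12, "aperture":0.3}, {"sz":0.12, "aperture":0.3}]'; python3 shift.py '[{"sz":0.02, "aperture":0.3}, {"sz":0.04, "aperture":0.3}, {"sz":0.06, "aperture":0.3}, {"sz":0.06, "aperture":0.3}]'
```

```text
time_s: 19.9
tcp_pos: [492.9, -316.8, 76.1]
ee_rot: [-3.141, -0.0, 1.756]
wrist_force: [0.3, 0.6, -1.3]
grip_width: 0.501
grip_force: 41.4
time_s: 20.4
tcp_pos: [493.2, -317.3, 76.1]
ee_rot: [3.141, 0.001, 1.756]
wrist_force: [-2.5, 0.7, 4.9]
grip_width: 0.501
grip_force: 42.2
```

Converted, -1 mm is -0.04.

```bash
python3 shift.py '[{"sz":-0.04, "aperture":0.3}, {"sz":-0.04, "aperture":0.6}, {"sz":-0.04, "aperture":1}, {"sz":-0.04, "aperture":1}, {"sz":-0.04, "aperture":1}]'; python3 shift.py '[{"sz":-0.8, "aperture":1}, {"sz":-2.4, "aperture":1}, {"sz":-4.4, "aperture":1}, {"sz":-6, "aperture":1}, {"sz":-6, "aperture":1}]'; python3 shift.py '[{"sx":2.4, "aperture":1}, {"sx":4.8, "aperture":1}, {"sx":7.2, "aperture":1}, {"sx":9.6, "aperture":1}, {"sx":12, "aperture":1}, {"sx":12, "aperture":1}, {"sx":12, "aperture":1}]'
python3 - <<'E'
from h import *
np.set_printoptions(precision=1,suppress=True)
for n in('scene','top'):
    s=snap(n,n+'11');h=cv2.cvtColor(s['color'],cv2.COLOR_RGB2HSV).astype(int)
    print(n,'base',proj(s,[493,-316,62]),'captop',proj(s,[493,-316,136]))
    p=proj(s,[493,-316,90]).astype(int); y0,x0=p[1]-30,p[0]-30
    print(x0,y0)
    for r in h[y0:y0+60:2,x0:x0+60]: print(''.join('y' if 14<q[0]<28 and q[1]>60 and q[2]>110 else 'w' if q[1]<30 and q[2]>185 else 'd' if q[2]<70 else '.' for q in r))
E
```

```text
time_s: 21.02
tcp_pos: [492.9, -316.8, 75.7]
ee_rot: [-3.142, -0.0, 1.756]
wrist_force: [0.8, 0.2, -0.4]
grip_width: 0.995
grip_force: 0.0
time_s: 21.65
tcp_pos: [495.2, -318.4, 232.9]
ee_rot: [3.134, 0.008, 1.756]
wrist_force: [0.0, 0.6, 0.1]
grip_width: 1.001
grip_force: 0.0
time_s: 22.52
tcp_pos: [437.6, -21.9, 225.7]
ee_rot: [-3.142, 0.0, 1.757]
wrist_force: [-0.9, -0.3, 0.1]
grip_width: 1.001
grip_force: 0.0
scene base [ 80.6 275.7] captop [ 62.9 261.2]
44 240
............................................................
............................................................
............................................................
............................................................
............................................................
............................................................
............................................................
................wwwwwwwwwww..............................www
.............wwwwwwwwwwwwwwww........................wwwwwww
...........wwwwwwwwwwwwwwwwwww....................wwwwwwwwww
..........wwwwwwwwww
[... 2381 characters left out ...]
.......wwwwwwww..............
wwwwwwwww.....yyyyyyy.......................................
wwwwwwwwwww....yyyyyyyyy............yy......................
wwwwwwwwwwwww....yyyyyyyyyyyyyyyyyyy........................
wwwwwwwwwwwwwwwww....yyyyyyyyyyyy...........................
wwwwwwwwwwwwwwwwwwwwwww.....................................
wwwwwwwwwwwwwwwwwwwwwwwwww..................................
.........wwww.....................................y....y.yy.
............................................................
..........y.................................................
............................................................
..........................yyy...............................
```

The cap's centre appears at (62.5, 262), against a predicted (62.9, 261.2) for an upright jar seated in the hollow. Handing in.

Converted, 300 mm is 12.

```bash
python3 shift.py '[{"sx":12, "aperture":1}, {"sx":12, "aperture":1}]' >/dev/null 2>&1 & wait; python3 -c "
from station import arm
print(arm.sense()['tcp_pos']); print(arm.hand_in())"
```

```text
[415.18876652 100.41948819 225.75854707]
the job is handed in; nothing more can be done
None
```

I set the dish hollow side up in the empty cup and stood the jar upright in its hollow. By my last camera measurements both are seated correctly. I have handed the job in, but the hand-in call returned no verdict.

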